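# Raise the trophy case window to its pointer

### The job

Open the trophy display case: with your fingertips under the black lip of its sliding front window, push the window up until the lip's round nose is level with the tip of the brass pointer on the case's post, without running it well past the pointer, then take your hand away and leave the window standing there. Push only: do not grip the lip between the fingers, leave the pointer where it is set, and do not disturb the trophies and other things standing around.

Things in the scene. Friction and masses are not known exactly. Their poses are not given: they have to be found in the camera images.
- window: the sliding window, given at its black lip along the foot, 200 mm long: a round nose (bar, 12 mm diameter), flat underside 3 mm below the nose's centre line, sloped apron above. Origin: middle of the nose's centre line, 145 to 180 mm high at the start; x level into the case, y along the nose, z up. Free space under the lip down to the table, to 43 mm behind the nose
- mark (a point): tip of the brass pointer, a tapering finger (14 mm high at its root, 3 mm at the tip) on a collar round the case's front post at the lip's -y end. It points along the lip's +y, 11 mm beyond the end of the nose; when level, it lies on the nose's centre line. 225 to 285 mm above the table. Pointer and collar reach 8 mm further out (-x) than the nose's centre line
- case: the display case, fixed: plinth 200 x 300 x 130 mm, posts, clear panes, 450 mm high. Origin on the table under the window's plane (45 mm behind the nose), mid-width; x into the case, y left as seen from the robot. The counterweighted window (12 mm thick, 150 mm high) slides straight up, nose at 145 to 310 mm; about 2 to 5 N moves it and it stays where it is left
- trophy: brass lidded cup, 206 mm high, 86 mm wide, to be left alone; origin under its foot
- goblet: red goblet, 120 mm high, 72 mm wide, to be left alone; origin under its foot
- valve: electron valve on a square wooden base of 90 mm, 104 mm high, to be left alone; origin under its base
- cup: white paper cup, 75 mm high, 72 mm wide, to be left alone; origin under its foot
- charger: black power brick 90 x 50 x 30 mm, to be left alone; origin under its centre
- plaque: dark wooden plaque lying flat, 100 x 75 x 18 mm, to be left alone; origin under its centre
- tin: low steel polish tin, 60 mm wide, 35 mm high, to be left alone; origin under its centre

How it is judged:
By the outcome, as a careful person would: the job done as asked, in the order asked, and still so for the second after the job is handed in, with the robot touching nothing.
It also fails if it takes over 48 s, if anything falls off the work surface, if the arm or the gripper's body presses on something with over 40 N, if the wrist force passes 120 N, or if a joint passes its speed limit or range.

### The arm

A 6-joint arm with a two-finger parallel gripper is mounted at the origin on the work surface. World frame = base frame: x ahead of the robot, y to its left, z up, the work surface at z = 0. Lengths are in m, angles in rad, forces in N, time in s.
With the tool pointing down it reaches from about 0.325 to 0.75 m from the base axis. Payload 7.6 kg.
Tool frame: the origin (TCP) lies midway between the tips of the shut fingers; the grasp point (between the pads) lies 19 mm behind it; z points along the fingers, y is the line along which they close (so a half turn about z gives the same grasp; the last joint's range is limited). The gripper opens to 85 mm and grips with 20 to 120 N. Pads are 22 mm wide; open, the fingers measure 114 mm over their backs; the gripper's body (76 mm by 85 mm) begins 54 mm behind the grasp point. The pads swing forward as they close: fully open they stand 13 mm farther back than shut.
Start: joints at [-1.293, 0.052, 1.401, -0, 1.689, -0.07], TCP at [0.179, -0.494, 0.231] pointing down, gripper open.
Joint ranges: [-2.9, 2.9], [-0.91, 2.17], [0.12, 2.37], [-1.06, 4.2], [0.26, 2.73], [-2.93, 2.93]. Speed limits (rad/s): [2.57, 2.57, 3.01, 3.14, 3.14, 3.14].

### API

Orientations are given as a rotation vector (axis times angle).
In Python, from workcell import arm gives the robot as it stands.
- The arm moves only by the tool jog_arm, never from a script. Its argument "increments" is a list of rows, each an object of numbers: "tx", "ty", "tz": the shift along the tool's x, y, z normalised to -1 to 1, where 1 is 100 mm; "wx", "wy", "wz": the turn, a rotation vector about the tool's x, y, z normalised to -1 to 1, where 1 is pi rad; "gripper": the closure in counts, from 0 (fully open) to 255 (shut). A call has exactly 5 rows; each row is the pose to reach, as a shift and turn from the pose commanded when the call began, along the tool's axes at that moment, turning the shorter way round; what a row does not reach only later rows make up. A row lasts 1/12 s, in which the tool goes at most 41.7 mm and 7.16 degrees, less where a joint would pass 70% of its speed; a pose out of reach is approached as far as the arm can. A call with a number of a shift or a turn outside -1 to 1 is refused whole. A call with a gripper value outside its range is refused whole. The fingers move at their own pace and stop on an object; the grip force is fixed at half the most. Time passes only in rows, so rows that repeat a pose let the fingers close, or fill a call up. It gives the time, the measured TCP pose, the force, the opening and the grip force at its end, in the units of the state.
- arm.get_obs(): the state, without advancing time (a new reading comes with each control period).
- arm.snapshot(name): name is "scene" or "side" or "wrist"; returns a dict with "pixels" (480x640x3 uint8, red, green, blue), "range_z" (480x640 float32, m along the optical axis (not along the pixel's ray), 0 where there is no reading), "mtx" (3x3 intrinsics, pixels), "k1" (the pictures are not rectified: a ray, as slopes to the right and down, at radius r is drawn at 1 + k1 r^2 times it, then the intrinsics apply), "cam_to_world" (4x4, takes a point from camera to world coordinates); the wrist camera has in their place "tool_from_camera" (4x4, takes a point from camera to tool coordinates, whose origin is the TCP and whose axes are the flange's). Camera axes: x right, y down, z forward; pixel columns grow to the right and rows downward; lengths in m; the calibration is good to about 2 mm. A picture is of the moment at which its call begins: read the wrist's pose just before it.
- arm.job_done(): hands the job in; it is judged then, once.
The state is a dict: "t": time; "joint_pos": joint angles; "qvel": joint speeds; "effort": joint torques, N m; "ee_pos": TCP position; "tool_rot": TCP orientation; "contact_force": force on the tool from outside, world axes, zero at the start; "moment": the same for the moment, N m; "opening": finger opening in m; "grasp_force": force on a finger pad.
Only numpy, scipy, OpenCV 4.12 (cv2) and the standard library are available. Lean on these libraries where they do the work, as an engineer would, in place of code of your own. Each camera call takes 0.05 s, during which the arm holds its last target. There are 200 camera calls.

## Working session

There is one attempt and no reset: what is moved stays moved. The work goes in short steps, Python scripts to look and compute and a tool call to move; the robot and the scene stay as the last step left them, time stands still between calls to the robot, and variables do not carry over. Pictures are saved under pics/ and viewed, at most 10 in all, crops included, and the job is handed in when it is done.

Besides the shell and the picture viewer there is one more tool, called after ">>>" by a JSON object that holds its "method" and its "body", one argument or row to a line. jog_arm: Moves the arm, as the interface text tells. Scaled input: -1 to 1 covers 100 mm each way for a shift and pi rad each way for a turn. Its arguments: {"type":"object","properties":{"increments":{"type":"array","items":{"type":"object","properties":{"tx":{"type":"number"},"ty":{"type":"number"},"tz":{"type":"number"},"wx":{"type":"number"},"wy":{"type":"number"},"wz":{"type":"number"},"gripper":{"type":"number"}}}}},"required":["increments"]}

```bash
mkdir -p pics
cat > h.py <<'E'
import numpy as np,cv2,pickle
from workcell import arm
def snap(n,tag):
    o=arm.get_obs(); s=arm.snapshot(n)
    if 'cam_to_world' not in s:
        T=np.eye(4);T[:3,:3]=cv2.Rodrigues(np.array(o['tool_rot'],float))[0];T[:3,3]=o['ee_pos']
        s['cam_to_world']=T@s['tool_from_camera']
    pickle.dump(s,open(f'{tag}.pkl','wb')); cv2.imwrite(f'pics/{tag}.png',s['pixels'][:,:,::-1]); return s
def load(tag): return pickle.load(open(f'{tag}.pkl','rb'))
def px(s,u,v,z=None):
    p=cv2.undistortPoints(np.array([[[u,v]]],float),s['mtx'],np.array([s['k1'],0,0,0],float))[0,0]
    if z is None: 
        a=s['range_z'][int(v)-1:int(v)+2,int(u)-1:int(u)+2]; a=a[a>0]; z=np.median(a) if len(a) else np.nan
    return (s['cam_to_world']@np.array([p[0]*z,p[1]*z,z,1]))[:3]
E
python3 - <<'E'
from h import *
for n in('scene','side'):
    s=snap(n,n+'0'); print(s['cam_to_world'].round(3),s['mtx'],s['k1'])
print(arm.get_obs())
E
```

```text
[[ 0.581  0.709 -0.4    0.963]
 [ 0.814 -0.507  0.283 -0.296]
 [-0.002 -0.49  -0.871  1.001]
 [ 0.     0.     0.     1.   ]] [[529.44836066   0.         320.36481769]
 [  0.         529.44836066 243.78533929]
 [  0.           0.           1.        ]] -0.02386221427224252
[[-0.969 -0.185  0.163  0.395]
 [-0.246  0.668 -0.702  0.672]
 [ 0.021 -0.72  -0.693  0.761]
 [ 0.     0.     0.     1.   ]] [[517.08261492   0.         328.53768815]
 [  0.         517.08261492 248.97422793]
 [  0.           0.           1.        ]] -0.11237904382205353
{'t': 0.1, 'joint_pos': array([-1.29328027e+00,  5.27756923e-02,  1.40163738e+00,  1.68061073e-06,
        1.68859420e+00, -7.03001162e-02]), 'qvel': array([-0.00118388, -0.00078234, -0.00207492,  0.00220886, -0.00086788,
        0.00116477]), 'effort': array([ 7.70291335e-04, -3.82579815e+01, -3.60985959e+01, -7.05900925e-05,
        4.72985950e-03,  1.82890187e-05]), 'ee_pos': array([ 0.17889133, -0.49329299,  0.23054848]), 'tool_rot': array([-3.09281903e+00, -5.43355371e-01,  2.27103962e-04]), 'contact_force': array([-0.50291534, -0.26672919,  0.28270869]), 'moment': array([-0.00978968, -0.00240047, -0.05264388]), 'grasp_force': 0.0, 'opening': 0.08532645974655363}
```

View pics/scene0.png

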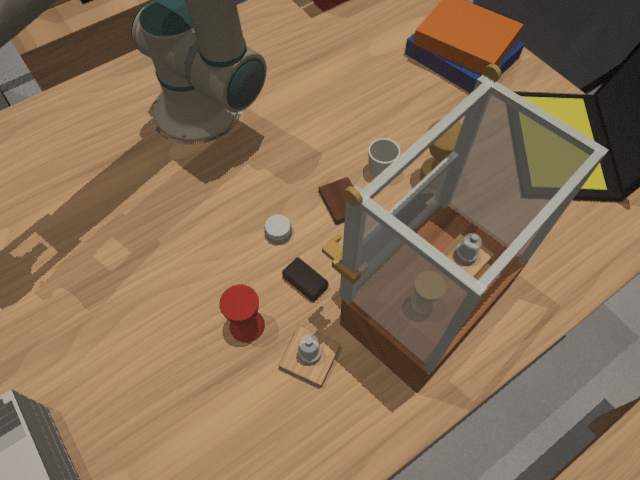

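View pics/side0.png

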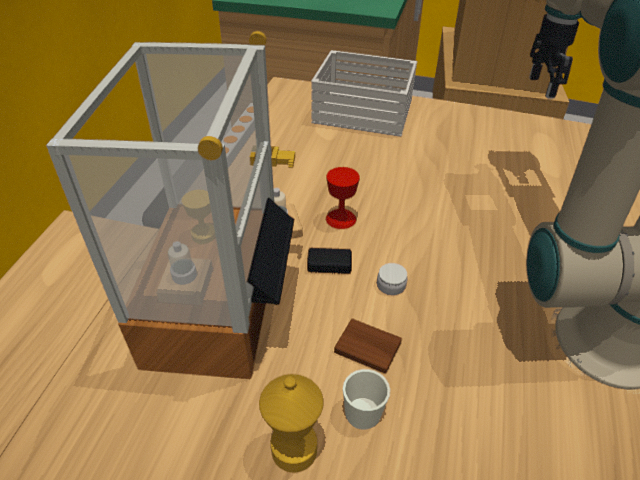

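The scene view shows the case from above and behind, with the brass pointer at (347,266). The side view shows the black lip (nose edge about (292,213) to (277,302)) and the pointer at (272,157). Next I'll enlarge that area.

Run:
```python
from h import *
s=load('side0'); im=s['pixels'][130:320,210:350,::-1]
cv2.imwrite('pics/c1.png',cv2.resize(im,None,fx=4,fy=3.1*4/3.1*0.78,interpolation=cv2.INTER_CUBIC) if 0 else cv2.resize(im,(560,600),interpolation=cv2.INTER_CUBIC) if 0 else cv2.resize(im,None,fx=3.15,fy=3.15,interpolation=cv2.INTER_CUBIC))
def P(n,l):
    s=load(n)
    for u,v in l: print(n,u,v,px(s,u,v).round(3))
P('side0',[(290,215),(287,230),(284,250),(280,270),(277,290),(275,299),(272,210),(265,240),(256,285),(291,158),(285,157),(270,158),(256,158),(258,38),(209,147),(342,190),(342,215),(330,260),(392,275),(368,345),(366,380),(291,390),(293,455),(276,195)])
P('scene0',[(347,266),(335,250),(345,268),(358,275),(353,195),(491,72),(240,303),(305,278),(278,225),(310,340),(384,150),(340,200),(430,160),(440,380),(405,55),(480,290),(605,152)])
```

```text
side0 290 215 [ 0.676 -0.154  0.026]
side0 287 230 [0.619 0.032 0.156]
side0 284 250 [0.609 0.081 0.156]
side0 280 270 [0.601 0.127 0.155]
side0 277 290 [0.592 0.168 0.154]
side0 275 299 [0.59  0.187 0.154]
side0 272 210 [0.649 0.019 0.184]
side0 265 240 [0.635 0.097 0.186]
side0 256 285 [0.616 0.192 0.183]
side0 291 158 [ 0.63  -0.036  0.26 ]
side0 285 157 [ 0.64  -0.035  0.261]
side0 270 158 [ 0.667 -0.032  0.256]
side0 256 158 [0.669 0.023 0.291]
side0 258 38 [ 0.679 -0.045  0.461]
side0 209 147 [0.626 0.25  0.46 ]
side0 342 190 [ 0.565 -0.168  0.108]
side0 342 215 [ 0.567 -0.194  0.018]
side0 330 260 [ 0.556 -0.037  0.032]
side0 392 275 [ 0.429 -0.025  0.036]
side0 368 345 [0.443 0.136 0.018]
side0 366 380 [0.431 0.227 0.052]
side0 291 390 [0.512 0.352 0.19 ]
side0 293 455 [0.509 0.37  0.039]
side0 276 195 [ 0.697 -0.13   0.095]
scene0 347 266 [ 0.681 -0.045  0.264]
scene0 335 250 [ 0.646 -0.043  0.261]
scene0 345 268 [ 0.682 -0.05   0.264]
scene0 358 275 [ 0.702 -0.04   0.262]
scene0 353 195 [ 0.685 -0.05   0.466]
scene0 491 72 [0.627 0.244 0.462]
scene0 240 303 [ 0.574 -0.198  0.121]
scene0 305 278 [ 0.564 -0.052  0.032]
scene0 278 225 [ 0.43  -0.029  0.037]
scene0 310 340 [ 0.699 -0.132  0.104]
scene0 384 150 [0.404 0.281 0.04 ]
scene0 340 200 [0.445 0.125 0.018]
scene0 430 160 [0.488 0.348 0.04 ]
scene0 440 380 [0.877 0.042 0.002]
scene0 405 55 [0.158 0.559 0.002]
scene0 480 290 [ 0.865 -0.004  0.451]
scene0 605 152 [0.816 0.274 0.45 ]
```

View pics/c1.png

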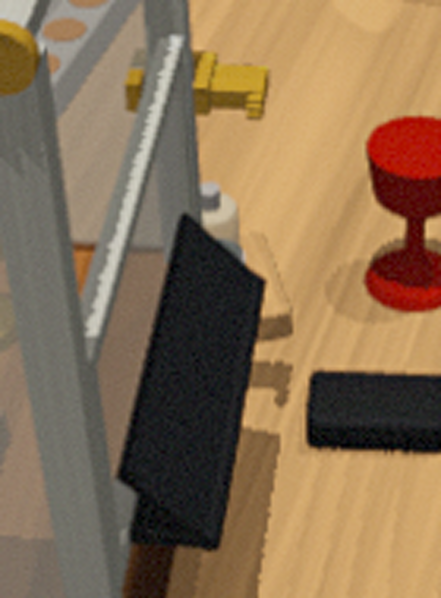

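The crop shows the lip's black apron with its nose edge at side-image pixels (293,218) to (278,302). The pointer finger stands on the collar, with its tip near (291,166). Now I'll check the wrist kinematics and refine the points.

Run:
```python
from h import *
from scipy.spatial.transform import Rotation as R
o=arm.get_obs();q=o['joint_pos']
E=lambda a,t:R.from_euler(a,t)
M=E('z',q[0])*E('y',q[1]+q[2])*E('z',q[3])*E('y',q[4])*E('z',q[5])
print('model\n',M.as_matrix().round(3),'\nreal\n',R.from_rotvec(o['tool_rot']).as_matrix().round(3))
w=arm.snapshot('wrist');print(w['tool_from_camera'].round(3))
for q1 in(-.25,-.1):
  for be in (1.8,2.1,2.4):
   for yaw in(.35,.55,.75):
    for roll in (0,np.pi/2,-np.pi/2):
     T=E('z',yaw)*E('y',np.pi/2)*E('z',roll)
     e=(E('y',-be)*E('z',-q1)*T).as_euler('ZYZ'); 
     if roll==0 or (be==2.1 and q1==-.1): print(q1,be,yaw,round(roll,1),e.round(2))
s=load('side0')
for v in range(152,172,2):
  print(v,[tuple(px(s,u,v).round(3)) for u in (286,288,290,292)])
for u,v in [(293,217),(292,219),(290,221),(288,229),(279,296),(280,296),(281,275),(253,286),(254,290),(265,302),(277,303)]: print(u,v,px(s,u,v).round(3))
```

```text
model
 [[-0.341  0.94  -0.   ]
 [ 0.94   0.341  0.001]
 [ 0.001  0.    -1.   ]] 
real
 [[ 0.94   0.341 -0.   ]
 [ 0.341 -0.94   0.001]
 [ 0.    -0.001 -1.   ]]
[[ 0.    -0.952 -0.307  0.08 ]
 [ 1.    -0.     0.001  0.001]
 [-0.001 -0.307  0.952 -0.144]
 [ 0.     0.     0.     1.   ]]
-0.25 1.8 0.35 0 [ 1.89  0.64 -1.96]
-0.25 1.8 0.55 0 [ 1.79  0.83 -1.89]
-0.25 1.8 0.75 0 [ 1.72  1.02 -1.84]
-0.25 2.1 0.35 0 [ 2.21  0.78 -2.37]
-0.25 2.1 0.55 0 [ 2.03  0.93 -2.25]
-0.25 2.1 0.75 0 [ 1.88  1.09 -2.18]
-0.25 2.4 0.35 0 [ 2.39  0.98 -2.66]
-0.25 2.4 0.55 0 [ 2.19  1.08 -2.56]
-0.25 2.4 0.75 0 [ 2.01  1.2  -2.48]
-0.1 1.8 0.35 0 [ 2.01  0.5  -2.06]
-0.1 1.8 0.55 0 [ 1.86  0.68 -1.94]
-0.1 1.8 0.75 0 [ 1.77  0.87 -1.87]
-0.1 2.1 0.35 0 [ 2.38  0.68 -2.5 ]
-0.1 2.1 0.35 1.6 [ 2.38  0.68 -0.93]
-0.1 2.1 0.35 -1.6 [2.38 0.68 2.21]
-0.1 2.1 0.55 0 [ 2.16  0.81 -2.34]
-0.1 2.1 0.55 1.6 [ 2.16  0.81 -0.77]
-0.1 2.1 0.55 -1.6 [2.16 0.81 2.37]
-0.1 2.1 0.75 0 [ 1.99  0.96 -2.23]
-0.1 2.1 0.75 1.6 [ 1.99  0.96 -0.66]
-0.1 2.1 0.75 -1.6 [1.99 0.96 2.48]
-0.1 2.4 0.35 0 [ 2.56  0.92 -2.76]
-0.1 2.4
[... 2105 characters left out ...]
56), np.float64(0.002)), (np.float64(0.74), np.float64(-0.357), np.float64(0.002)), (np.float64(0.736), np.float64(-0.36), np.float64(0.001))]
170 [(np.float64(0.748), np.float64(-0.349), np.float64(-0.0)), (np.float64(0.743), np.float64(-0.348), np.float64(0.001)), (np.float64(0.738), np.float64(-0.351), np.float64(0.001)), (np.float64(0.733), np.float64(-0.351), np.float64(0.001))]
293 217 [ 0.668 -0.151  0.025]
292 219 [ 0.621 -0.003  0.152]
290 221 [0.622 0.004 0.153]
288 229 [0.618 0.028 0.155]
279 296 [0.586 0.178 0.152]
280 296 [0.585 0.175 0.149]
281 275 [0.596 0.136 0.154]
253 286 [0.621 0.193 0.181]
254 290 [0.627 0.177 0.153]
265 302 [0.605 0.19  0.146]
277 303 [0.587 0.187 0.145]
```

>>> {"method": "jog_arm", "body": {
  "increments": [
    {"tx": 1, "ty": -0.8, "tz": -0.2, "gripper": 255},
    {"tx": 1, "ty": -0.8, "tz": -0.2, "gripper": 255},
    {"tx": 1, "ty": -0.8, "tz": -0.2, "gripper": 255},
    {"tx": 1, "ty": -0.8, "tz": -0.2, "gripper": 255},
    {"tx": 1, "ty": -0.8, "tz": -0.2, "gripper": 255}
  ]
}}

```text
invalid input
```

>>> {"method": "jog_arm", "body": {
  "increments": [
    {"tx": 1, "ty": -0.8, "tz": -0.2, "gripper": 255},
    {"tx": 1, "ty": -0.8, "tz": -0.2, "gripper": 255},
    {"tx": 1, "ty": -0.8, "tz": -0.2, "gripper": 255},
    {"tx": 1, "ty": -0.8, "tz": -0.2, "gripper": 255},
    {"tx": 1, "ty": -0.8, "tz": -0.2, "gripper": 255}
  ]
}}

```text
invalid input
```

```bash
cat > go.py <<'E'
import sys
from h import *
from scipy.spatial.transform import Rotation as R
def target(p,yaw,pitch=0):
    T=R.from_euler('z',yaw)*R.from_euler('y',np.pi/2+pitch)*R.from_euler('z',np.pi)
    o=arm.get_obs(); C=R.from_rotvec(o['tool_rot'])
    d=C.inv().apply(np.array(p)-o['ee_pos'])/.1; w=(C.inv()*T).as_rotvec()/np.pi
    with open('log.txt','a') as f: f.write(' '.join(map(str,[*o['joint_pos'],*o['ee_pos']]))+'\n')
    print('t',round(o['t'],2),'q',o['joint_pos'].round(2),'p',o['ee_pos'].round(4),'F',o['contact_force'].round(1),'open',round(o['opening'],3))
    print('shift',d.round(3),'turn',w.round(4))
if __name__=='__main__': target([float(a) for a in sys.argv[1:4]],*[float(a) for a in sys.argv[4:]])
E
python3 go.py 0.42 -0.12 0.28 0.5
```

```text
t 0.15 q [-1.29  0.05  1.4   0.    1.69 -0.07] p [ 0.1789 -0.4933  0.2307] F [0.7 1.  0.1] open 0.086
shift [ 3.539 -2.689 -0.49 ] turn [ 0.0377  0.4989 -0.0383]
```

>>> {"method": "jog_arm", "body": {
  "increments": [
    {"tx": 1, "ty": -0.8, "tz": -0.2, "wx": 0, "wy": 0, "wz": 0, "gripper": 255},
    {"tx": 1, "ty": -0.8, "tz": -0.2, "wx": 0, "wy": 0, "wz": 0, "gripper": 255},
    {"tx": 1, "ty": -0.8, "tz": -0.2, "wx": 0, "wy": 0, "wz": 0, "gripper": 255},
    {"tx": 1, "ty": -0.8, "tz": -0.2, "wx": 0, "wy": 0, "wz": 0, "gripper": 255},
    {"tx": 1, "ty": -0.8, "tz": -0.2, "wx": 0, "wy": 0, "wz": 0, "gripper": 255}
  ]
}}

```text
t: 0.57
ee_pos: [0.2469, -0.383, 0.2521]
tool_rot: [3.092, 0.548, 0.001]
contact_force: [-0.9, -1.4, -0.4]
opening: 0.0253
grasp_force: 0.0
```

>>> {"method": "jog_arm", "body": {
  "increments": [
    {"tx": 1, "ty": -0.8, "tz": -0.2, "wx": 0, "wy": 0.15, "wz": 0, "gripper": 255},
    {"tx": 1, "ty": -0.8, "tz": -0.2, "wx": 0, "wy": 0.15, "wz": 0, "gripper": 255},
    {"tx": 1, "ty": -0.8, "tz": -0.2, "wx": 0, "wy": 0.15, "wz": 0, "gripper": 255},
    {"tx": 1, "ty": -0.8, "tz": -0.2, "wx": 0, "wy": 0.15, "wz": 0, "gripper": 255},
    {"tx": 1, "ty": -0.8, "tz": -0.2, "wx": 0, "wy": 0.15, "wz": 0, "gripper": 255}
  ]
}}

```text
t: 0.98
ee_pos: [0.3115, -0.2751, 0.2703]
tool_rot: [-2.933, -0.512, -0.708]
contact_force: [-0.3, -0.4, -0.4]
opening: 0.0001
grasp_force: 0.0
```

```bash
python3 go.py 0.44 -0.15 0.28 0.55
```

```text
t 0.98 q [-1.13 -0.4   1.78  0.48  1.7   0.17] p [ 0.3115 -0.2751  0.2703] F [-0.3 -0.4 -0.4] open 0.0
shift [ 1.497 -0.741  0.66 ] turn [ 0.0582  0.3479 -0.0358]
```

>>> {"method": "jog_arm", "body": {
  "increments": [
    {"tx": 0.8, "ty": -0.4, "tz": 0.3, "wx": 0.033, "wy": 0.19, "wz": -0.02, "gripper": 255},
    {"tx": 0.8, "ty": -0.4, "tz": 0.3, "wx": 0.033, "wy": 0.19, "wz": -0.02, "gripper": 255},
    {"tx": 0.8, "ty": -0.4, "tz": 0.3, "wx": 0.033, "wy": 0.19, "wz": -0.02, "gripper": 255},
    {"tx": 0.8, "ty": -0.4, "tz": 0.3, "wx": 0.033, "wy": 0.19, "wz": -0.02, "gripper": 255},
    {"tx": 0.8, "ty": -0.4, "tz": 0.3, "wx": 0.033, "wy": 0.19, "wz": -0.02, "gripper": 255}
  ]
}}

```text
t: 1.4
ee_pos: [0.3784, -0.2092, 0.2805]
tool_rot: [-2.436, -0.553, -1.437]
contact_force: [-0.9, 0.2, -0.5]
opening: -0.0002
grasp_force: 0.0
```

```bash
python3 go.py 0.44 -0.15 0.28 0.55
```

```text
t 1.4 q [-1.21 -0.39  1.99  1.07  1.67 -0.05] p [ 0.3784 -0.2092  0.2805] F [-0.9  0.2 -0.5] open -0.0
shift [ 0.379 -0.254  0.723] turn [ 0.0246  0.158  -0.016 ]
```

>>> {"method": "jog_arm", "body": {
  "increments": [
    {"tx": 0.38, "ty": -0.25, "tz": 0.72, "wx": 0.025, "wy": 0.158, "wz": -0.016, "gripper": 255},
    {"tx": 0.38, "ty": -0.25, "tz": 0.72, "wx": 0.025, "wy": 0.158, "wz": -0.016, "gripper": 255},
    {"tx": 0.38, "ty": -0.25, "tz": 0.72, "wx": 0.025, "wy": 0.158, "wz": -0.016, "gripper": 255},
    {"tx": 0.38, "ty": -0.25, "tz": 0.72, "wx": 0.025, "wy": 0.158, "wz": -0.016, "gripper": 255},
    {"tx": 0.38, "ty": -0.25, "tz": 0.72, "wx": 0.025, "wy": 0.158, "wz": -0.016, "gripper": 255}
  ]
}}

```text
t: 1.82
ee_pos: [0.44, -0.1494, 0.2753]
tool_rot: [-1.91, -0.528, -1.9]
contact_force: [-0.2, 1.1, -1.5]
opening: 0.0
grasp_force: 0.0
```

```bash
python3 go.py 0.5 -0.08 0.25 0.55
cat > fk.py <<'E'
import numpy as np
from scipy.spatial.transform import Rotation as R
from scipy.optimize import least_squares
D=np.loadtxt('log.txt')
def fk(q,k):
    E=R.from_euler
    W=E('z',q[0])*E('y',q[1]); W2=W*E('y',q[2]); W3=W2*E('z',q[3])*E('y',q[4])
    return E('z',q[0]).apply([k[0],k[1],k[2]])+W.apply([0,0,k[3]])+W2.apply([k[4],0,k[5]])+W3.apply([0,0,k[6]]), W3*E('z',q[5])*E('z',np.pi/2)
if __name__=='__main__':
    f=lambda k:np.concatenate([fk(r[:6],k)[0]-r[6:] for r in D]+[1e-3*(k-k0)])
    k0=np.array([0,0,.33,.35,0,.4,.27]); s=least_squares(f,k0); k=s.x; print(k.round(3),np.abs(s.fun[:-7]).max()); np.save('k.npy',k)
    lo=np.array([-2.9,-.91,.12,-1.06,.26,-2.93]);hi=np.array([2.9,2.17,2.37,4.2,2.73,2.93])
    for yaw in(.2,.4,.55,.7,.9):
     q=D[-1,:6]
     for p in([.5,-.08,.25],[.57,.06,.115],[.626,.097,.115],[.626,.097,.24]):
      T=R.from_euler('z',yaw)*R.from_euler('y',np.pi/2)*R.from_euler('z',np.pi)
      g=lambda q:np.concatenate([(fk(q,k)[0]-p)*10,(fk(q,k)[1].inv()*T).as_rotvec()])
      r=least_squares(g,np.clip(q,lo+.01,hi-.01),bounds=(lo,hi)); q=r.x
      print(yaw,p,q.round(2),'err',round(r.cost,5))
E
python3 fk.py
```

```text
t 1.82 q [-1.08 -0.2   2.13  1.55  1.63 -0.35] p [ 0.44   -0.1494  0.2753] F [-0.2  1.1 -1.5] open 0.0
shift [-0.255 -0.273  0.876] turn [-0.0007  0.0004 -0.0039]
[0.    0.037 0.207 0.353 0.107 0.496 0.28 ] 2.8083195602324196e-07
0.2 [0.5, -0.08, 0.25] [-0.72 -0.45  2.37  1.78  1.02 -0.4 ] err 0.00259
0.2 [0.57, 0.06, 0.115] [-0.11  0.12  2.29  2.74  0.89 -1.31] err 0.0
0.2 [0.626, 0.097, 0.115] [ 0.01  0.25  2.13  2.89  0.83 -1.4 ] err 0.0
0.2 [0.626, 0.097, 0.24] [ 0.01 -0.13  2.16  2.74  0.5  -1.21] err 0.0
0.4 [0.5, -0.08, 0.25] [-0.78 -0.32  2.29  1.73  1.22 -0.43] err 0.0
0.4 [0.57, 0.06, 0.115] [-0.27  0.17  2.24  2.32  1.02 -1.06] err 0.0
0.4 [0.626, 0.097, 0.115] [-0.13  0.28  2.09  2.45  0.93 -1.11] err 0.0
0.4 [0.626, 0.097, 0.24] [-0.13 -0.08  2.12  2.22  0.69 -0.78] err 0.0
0.55 [0.5, -0.08, 0.25] [-0.82 -0.18  2.18  1.65  1.39 -0.44] err 0.0
0.55 [0.57, 0.06, 0.115] [-0.36  0.23  2.16  2.08  1.14 -0.93] err 0.0
0.55 [0.626, 0.097, 0.115] [-0.22  0.32  2.03  2.2   1.04 -0.96] err 0.0
0.55 [0.626, 0.097, 0.24] [-0.22 -0.02  2.06  2.01  0.88 -0.63] err 0.0
0.7 [0.5, -0.08, 0.25] [-0.84 -0.05  2.06  1.59  1.54 -0.44] err 0.0
0.7 [0.57, 0.06, 0.115] [-0.43  0.3   2.07  1.9   1.26 -0.85] err 0.0
0.7 [0.626, 0.097, 0.115] [-0.29  0.38  1.95  2.    1.16 -0.85] err 0.0
0.7 [0.626, 0.097, 0.24] [-0.29  0.07  1.97  1.86  1.06 -0.54] err 0.0
0.9 [0.5, -0.08, 0.25] [-0.83  0.11  1.9   1.5   1.71 -0.44] err 0.0
0.9 [0.57, 0.06, 0.115] [-0.47  0.4   1.93  1.71  1.42 -0.76] err 0.0
0.9 [0.626, 0.097, 0.115] [-0.34  0.47  1.81  1.79  1.33 -0.74] err 0.0
0.9 [0.626, 0.097, 0.24] [-0.34  0.19  1.83  1.72  1.28 -0.48] err 0.0
```

```bash
python3 go.py 0.55 0.03 0.2 0.55|tail -1; python3 go.py 0.55 0.03 0.124 0.55|tail -1
```

```text
shift [-0.762 -0.941  1.879] turn [-0.0007  0.0004 -0.0039]
shift [-1.522 -0.932  1.88 ] turn [-0.0007  0.0004 -0.0039]
```

>>> {"method": "jog_arm", "body": {
  "increments": [
    {"tx": -0.4, "ty": -0.5, "tz": 0.95, "wx": 0, "wy": 0, "wz": -0.004, "gripper": 255},
    {"tx": -0.4, "ty": -0.5, "tz": 0.95, "wx": 0, "wy": 0, "wz": -0.004, "gripper": 255},
    {"tx": -0.4, "ty": -0.5, "tz": 0.95, "wx": 0, "wy": 0, "wz": -0.004, "gripper": 255},
    {"tx": -0.4, "ty": -0.5, "tz": 0.95, "wx": 0, "wy": 0, "wz": -0.004, "gripper": 255},
    {"tx": -0.4, "ty": -0.5, "tz": 0.95, "wx": 0, "wy": 0, "wz": -0.004, "gripper": 255}
  ]
}}

```text
t: 2.23
ee_pos: [0.4952, -0.0565, 0.2401]
tool_rot: [-1.915, -0.557, -1.91]
contact_force: [0.4, -0.7, 0.8]
opening: 0.0
grasp_force: 0.0
```

>>> {"method": "jog_arm", "body": {
  "increments": [
    {"tx": -0.4, "ty": -0.44, "tz": 0.9, "wx": 0, "wy": 0, "wz": 0, "gripper": 255},
    {"tx": -0.4, "ty": -0.44, "tz": 0.9, "wx": 0, "wy": 0, "wz": 0, "gripper": 255},
    {"tx": -0.4, "ty": -0.44, "tz": 0.9, "wx": 0, "wy": 0, "wz": 0, "gripper": 255},
    {"tx": -0.4, "ty": -0.44, "tz": 0.9, "wx": 0, "wy": 0, "wz": 0, "gripper": 255},
    {"tx": -0.4, "ty": -0.44, "tz": 0.9, "wx": 0, "wy": 0, "wz": 0, "gripper": 255}
  ]
}}

```text
t: 2.65
ee_pos: [0.5493, 0.0264, 0.2002]
tool_rot: [-1.913, -0.555, -1.914]
contact_force: [-0.3, 0.6, 0.8]
opening: 0.0002
grasp_force: 0.0
```

```bash
python3 go.py 0.55 0.03 0.124 0.55; python3 -c "
from h import *
snap('wrist','w1')"
```

```text
t 2.65 q [-0.48 -0.08  2.22  1.88  1.12 -0.65] p [0.5493 0.0264 0.2002] F [-0.3  0.6  0.8] open 0.0
shift [-0.762 -0.036  0.027] turn [-0.0008  0.0009  0.0039]
```

View pics/w1.png

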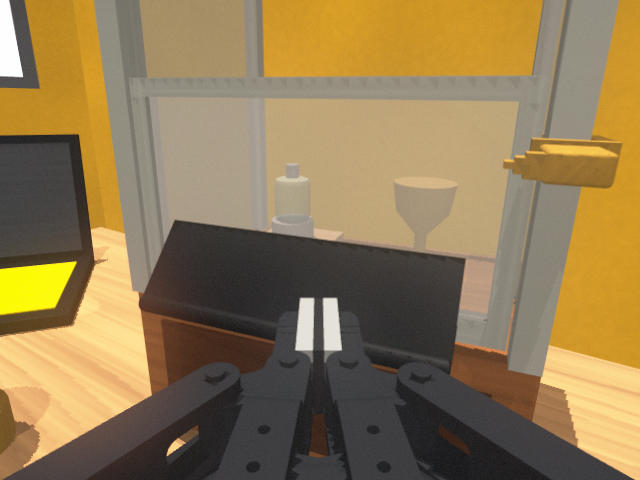

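The wrist view shows the nose running from (143,308) to (450,362), the pointer tip at (506,165), and the shut fingers at (320,300). I'll measure these, then drop below the lip.

Run:
```python
from h import *
s=load('w1')
for u,v in [(507,164),(510,165),(514,164),(514,170),(520,165),(530,165)]+[(u,v) for u in(200,400,440) for v in range(310,372,5)]:
    print(u,v,px(s,u,v).round(4))
```

```text
507 164 [ 0.624  -0.0212  0.2549]
510 165 [ 0.6246 -0.0223  0.2545]
514 164 [ 0.6248 -0.0238  0.255 ]
514 170 [ 0.6248 -0.0241  0.2525]
520 165 [ 0.6256 -0.026   0.2547]
530 165 [ 0.6252 -0.0298  0.2551]
200 310 [0.5952 0.1399 0.1528]
200 315 [0.5935 0.1383 0.1506]
200 320 [0.5928 0.1379 0.1475]
200 325 [0.634  0.1851 0.1095]
200 330 [0.6313 0.1826 0.1072]
200 335 [0.6311 0.1828 0.1027]
200 340 [0.6313 0.1834 0.098 ]
200 345 [0.6309 0.1835 0.0937]
200 350 [0.631  0.1841 0.0888]
200 355 [0.631  0.1845 0.0841]
200 360 [0.631  0.1851 0.0792]
200 365 [0.6305 0.185  0.0749]
200 370 [0.4937 0.0271 0.2129]
400 310 [0.6347 0.024  0.1688]
400 315 [0.6324 0.0229 0.167 ]
400 320 [0.6304 0.022  0.1651]
400 325 [0.6294 0.0215 0.1626]
400 330 [0.6273 0.0205 0.1609]
400 335 [0.6258 0.0197 0.1588]
400 340 [0.6244 0.019  0.1567]
400 345 [0.6225 0.0181 0.1549]
400 350 [0.6194 0.0169 0.1539]
400 355 [0.6172 0.0159 0.1524]
400 360 [0.6158 0.0152 0.1505]
400 365 [0.6155 0.0149 0.1477]
400 370 [ 0.5203 -0.0171  0.214 ]
440 310 [0.6406 0.0036 0.172 ]
440 315 [0.6391 0.003  0.1698]
440 320 [0.6375 0.0023 0.1677]
440 325 [0.6358 0.0016 0.1658]
440 330 [0.6338 0.0008 0.164 ]
440 335 [6.321e-01 1.000e-04 1.620e-01]
440 340 [ 6.304e-01 -6.000e-04  1.601e-01]
440 345 [ 0.6285 -0.0013  0.1584]
440 350 [ 0.6271 -0.002   0.1563]
440 355 [ 0.6258 -0.0026  0.1543]
440 360 [ 0.6224 -0.0036  0.1536]
440 365 [ 0.6204 -0.0044  0.1521]
440 370 [ 0.526  -0.0258  0.2139]
```

>>> {"method": "jog_arm", "body": {
  "increments": [
    {"tx": -0.76, "ty": 0, "tz": 0.0, "wx": 0, "wy": 0, "wz": 0.004, "gripper": 255},
    {"tx": -0.76, "ty": 0, "tz": 0.0, "wx": 0, "wy": 0, "wz": 0.004, "gripper": 255},
    {"tx": -0.76, "ty": 0, "tz": 0.0, "wx": 0, "wy": 0, "wz": 0.004, "gripper": 255},
    {"tx": -0.76, "ty": 0, "tz": 0.0, "wx": 0, "wy": 0, "wz": 0.004, "gripper": 255},
    {"tx": -0.76, "ty": 0, "tz": 0.0, "wx": 0, "wy": 0, "wz": 0.004, "gripper": 255}
  ]
}}

```text
t: 3.12
ee_pos: [0.5499, 0.0244, 0.1264]
tool_rot: [-1.91, -0.54, -1.912]
contact_force: [0.4, -0.2, 0.9]
opening: -0.0
grasp_force: 0.0
```

```bash
python3 go.py 0.626 0.09 0.124 0.55
```

```text
t 3.12 q [-0.48  0.17  2.19  1.97  1.2  -0.87] p [0.5499 0.0244 0.1264] F [ 0.4 -0.2  0.9] open -0.0
shift [-0.025 -0.162  0.991] turn [ 0.0001 -0.0001  0.0004]
```

>>> {"method": "jog_arm", "body": {
  "increments": [
    {"tx": -0.02, "ty": -0.08, "tz": 0.3, "wx": 0, "wy": 0, "wz": 0, "gripper": 255},
    {"tx": -0.02, "ty": -0.16, "tz": 0.6, "wx": 0, "wy": 0, "wz": 0, "gripper": 255},
    {"tx": -0.02, "ty": -0.16, "tz": 0.9, "wx": 0, "wy": 0, "wz": 0, "gripper": 255},
    {"tx": -0.02, "ty": -0.16, "tz": 1.0, "wx": 0, "wy": 0, "wz": 0, "gripper": 255},
    {"tx": -0.02, "ty": -0.16, "tz": 1.0, "wx": 0, "wy": 0, "wz": 0, "gripper": 255}
  ]
}}

```text
t: 3.53
ee_pos: [0.6281, 0.0928, 0.1274]
tool_rot: [-1.903, -0.545, -1.916]
contact_force: [0.0, 0.5, 0.4]
opening: 0.0
grasp_force: 0.0
```

>>> {"method": "jog_arm", "body": {
  "increments": [
    {"tx": 0.02, "ty": 0, "tz": 0, "wx": 0, "wy": 0, "wz": 0, "gripper": 255},
    {"tx": 0.04, "ty": 0, "tz": 0, "wx": 0, "wy": 0, "wz": 0, "gripper": 255},
    {"tx": 0.06, "ty": 0, "tz": 0, "wx": 0, "wy": 0, "wz": 0, "gripper": 255},
    {"tx": 0.08, "ty": 0, "tz": 0, "wx": 0, "wy": 0, "wz": 0, "gripper": 255},
    {"tx": 0.1, "ty": 0, "tz": 0, "wx": 0, "wy": 0, "wz": 0, "gripper": 255}
  ]
}}

```text
t: 3.95
ee_pos: [0.6255, 0.0912, 0.1311]
tool_rot: [-1.915, -0.538, -1.907]
contact_force: [0.9, -2.1, -4.0]
opening: -0.0002
grasp_force: 1.8
```

```bash
python3 go.py 0.626 0.09 0.136 0.55; python3 -c "
from h import *
snap('wrist','w2')"
```

```text
t 3.95 q [-0.24  0.27  2.04  2.16  1.02 -0.91] p [0.6255 0.0912 0.1311] F [ 0.9 -2.1 -4. ] open -0.0
shift [ 0.049  0.012 -0.002] turn [ 0.0002  0.0012 -0.0005]
```

View pics/w2.png

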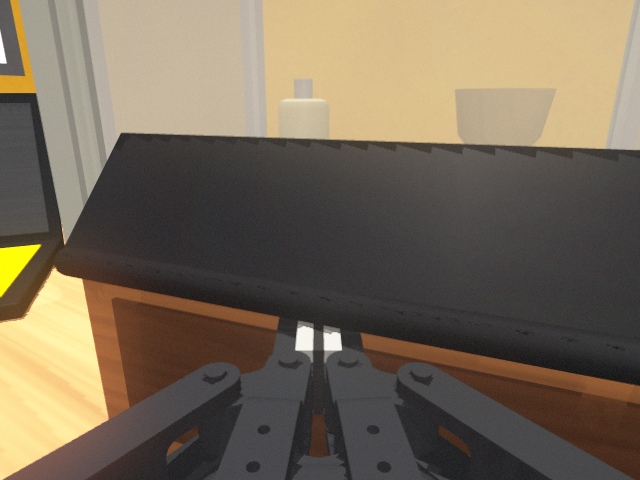

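Fingertips are under the nose near (320,315), and the wrist force of -4 N confirms contact. Now I'll push up.

>>> {"method": "jog_arm", "body": {
  "increments": [
    {"tx": 0.06, "ty": 0, "tz": 0, "wx": 0, "wy": 0, "wz": 0, "gripper": 255},
    {"tx": 0.12, "ty": 0, "tz": 0, "wx": 0, "wy": 0, "wz": 0, "gripper": 255},
    {"tx": 0.18, "ty": 0, "tz": 0, "wx": 0, "wy": 0, "wz": 0, "gripper": 255},
    {"tx": 0.24, "ty": 0, "tz": 0, "wx": 0, "wy": 0, "wz": 0, "gripper": 255},
    {"tx": 0.3, "ty": 0, "tz": 0, "wx": 0, "wy": 0, "wz": 0, "gripper": 255}
  ]
}}

```text
t: 4.42
ee_pos: [0.6258, 0.092, 0.1618]
tool_rot: [-1.912, -0.539, -1.907]
contact_force: [-2.2, -2.5, -3.7]
opening: 0.0002
grasp_force: 2.1
```

>>> {"method": "jog_arm", "body": {
  "increments": [
    {"tx": 0.06, "ty": 0, "tz": 0, "wx": 0, "wy": 0, "wz": 0, "gripper": 255},
    {"tx": 0.12, "ty": 0, "tz": 0, "wx": 0, "wy": 0, "wz": 0, "gripper": 255},
    {"tx": 0.18, "ty": 0, "tz": 0, "wx": 0, "wy": 0, "wz": 0, "gripper": 255},
    {"tx": 0.24, "ty": 0, "tz": 0, "wx": 0, "wy": 0, "wz": 0, "gripper": 255},
    {"tx": 0.3, "ty": 0, "tz": 0, "wx": 0, "wy": 0, "wz": 0, "gripper": 255}
  ]
}}

```text
t: 4.83
ee_pos: [0.6259, 0.0921, 0.192]
tool_rot: [-1.912, -0.54, -1.907]
contact_force: [-3.4, -2.3, -4.3]
opening: -0.0004
grasp_force: 2.2
```

>>> {"method": "jog_arm", "body": {
  "increments": [
    {"tx": 0.06, "ty": 0, "tz": 0, "wx": 0, "wy": 0, "wz": 0, "gripper": 255},
    {"tx": 0.12, "ty": 0, "tz": 0, "wx": 0, "wy": 0, "wz": 0, "gripper": 255},
    {"tx": 0.18, "ty": 0, "tz": 0, "wx": 0, "wy": 0, "wz": 0, "gripper": 255},
    {"tx": 0.22, "ty": 0, "tz": 0, "wx": 0, "wy": 0, "wz": 0, "gripper": 255},
    {"tx": 0.22, "ty": 0, "tz": 0, "wx": 0, "wy": 0, "wz": 0, "gripper": 255}
  ]
}}

```text
t: 5.25
ee_pos: [0.6264, 0.0922, 0.2153]
tool_rot: [-1.909, -0.541, -1.91]
contact_force: [-0.8, 0.5, 0.4]
opening: -0.0001
grasp_force: 0.1
```

```bash
python3 go.py 0.626 0.09 0.136 0.55
python3 - <<'E'
from h import *
s=snap('side','s2'); a=s['pixels'][110:290,200:360,::-1]
w=snap('wrist','w3')['pixels'][:,:,::-1]
cv2.imwrite('pics/c2.png',np.hstack([cv2.resize(a,(427,480),interpolation=cv2.INTER_CUBIC),cv2.resize(w[150:430,430:640],(360,480),interpolation=cv2.INTER_CUBIC)]))
E
```

```text
t 5.25 q [-0.23  0.05  2.06  2.04  0.92 -0.7 ] p [0.6264 0.0922 0.2153] F [-0.8  0.5  0.4] open -0.0
shift [-0.793  0.016 -0.015] turn [-0.0005 -0.0001  0.0001]
```

View pics/c2.png

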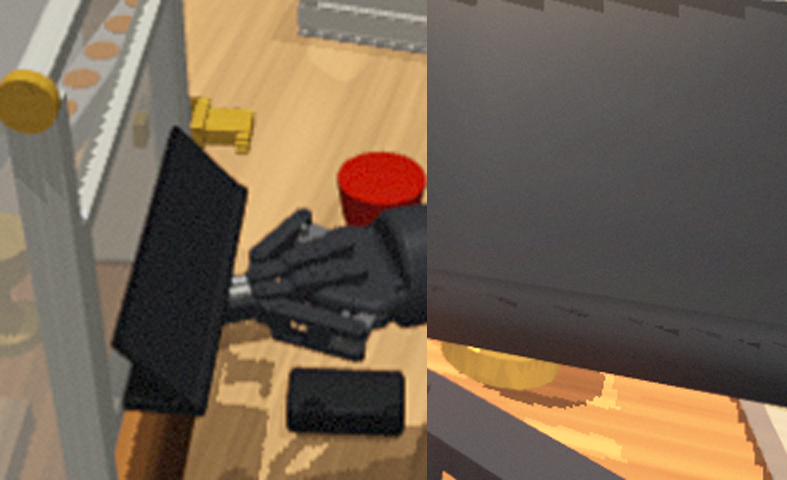

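Side crop: the lip has risen. Its nose end is at crop (243,190), below the pointer tip at (243,150). I'll quantify it.

```bash
cat > nose.py <<'E'
from h import *
import sys
c=np.array([.982,.19]);
def cloud(s):
    v,u=np.mgrid[0:480,0:640]; z=s['range_z'].ravel()
    p=cv2.undistortPoints(np.stack([u.ravel(),v.ravel()],1).astype(float)[:,None],s['mtx'],np.array([s['k1'],0,0,0.]))[:,0]
    P=np.c_[p*z[:,None],z,np.ones(len(z))]@s['cam_to_world'].T
    return P[:,:3],(z>0)
for n in sys.argv[1:]:
    s=load(n);P,ok=cloud(s); dark=s['pixels'].reshape(-1,3).max(1)<75
    x=P[:,0]*.982+P[:,1]*.19; y=-P[:,0]*.19+P[:,1]*.982
    x0=.604*.982+.093*.19; y0=-.604*.19+.093*.982
    X,Y,Z=x-x0,y-y0,P[:,2]
    m=ok&dark&(Z>.13)&(Z<.31)&(abs(Y)<.1)&(X>-.01)&(X<.05)&(abs(Y-.0)>.03)
    X,Y,Z=X[m],Y[m],Z[m]
    # apron plane: height of line at fixed X; plus circle fit of the nose
    a=(X>.008)&(X<.03); k=np.polyfit(X[a],Z[a],1); r=np.abs(Z[a]-np.polyval(k,X[a]))<.004; k=np.polyfit(X[a][r],Z[a][r],1)
    front=X<np.percentile(X,2)
    print(n,m.sum(),'apron Z at X=0.015:',np.polyval(k,.015).round(4),'slope',k[0].round(2),'Xmin',np.percentile(X,1).round(4),'front Z',np.median(Z[front]).round(4),'Z1%',np.percentile(Z[X<.006],2).round(4) if (X<.006).any() else None)
E
python3 nose.py side0 w1 w2 s2 w3
```

```text
side0 2260 apron Z at X=0.015: 0.1669 slope 1.05 Xmin -0.0034 front Z 0.1507 Z1% 0.1474
w1 19246 apron Z at X=0.015: 0.1665 slope 1.11 Xmin -0.0031 front Z 0.1494 Z1% 0.1447
w2 63285 apron Z at X=0.015: 0.1675 slope 1.1 Xmin -0.0039 front Z 0.1496 Z1% 0.1448
s2 2485 apron Z at X=0.015: 0.2517 slope 1.03 Xmin -0.003 front Z 0.235 Z1% 0.2322
w3 34660 apron Z at X=0.015: 0.2512 slope 1.07 Xmin -0.0041 front Z 0.2339 Z1% 0.2291
```

>>> {"method": "jog_arm", "body": {
  "increments": [
    {"tx": 0.03, "ty": 0, "tz": 0, "wx": 0, "wy": 0, "wz": 0, "gripper": 255},
    {"tx": 0.06, "ty": 0, "tz": 0, "wx": 0, "wy": 0, "wz": 0, "gripper": 255},
    {"tx": 0.1, "ty": 0, "tz": 0, "wx": 0, "wy": 0, "wz": 0, "gripper": 255},
    {"tx": 0.13, "ty": 0, "tz": 0, "wx": 0, "wy": 0, "wz": 0, "gripper": 255},
    {"tx": 0.15, "ty": 0, "tz": 0, "wx": 0, "wy": 0, "wz": 0, "gripper": 255}
  ]
}}

```text
t: 5.77
ee_pos: [0.6262, 0.092, 0.2288]
tool_rot: [-1.912, -0.54, -1.907]
contact_force: [1.8, 0.4, -3.9]
opening: 0.0002
grasp_force: 1.9
```

```bash
python3 go.py 0.626 0.09 0.136 0.55
python3 - <<'E'
from h import *
snap('side','s3')
exec(open('nose.py').read().split('for n in')[0])
for n in('w1','side0','scene0'):
    s=load(n);P,ok=cloud(s);c=s['pixels'].reshape(-1,3).astype(int)
    x=P[:,0]*.982+P[:,1]*.19-(.604*.982+.093*.19); y=-P[:,0]*.19+P[:,1]*.982-(-.604*.19+.093*.982)
    m=ok&(c[:,0]>c[:,2]*1.5)&(P[:,2]>.235)&(P[:,2]<.28)&(y>-.15)&(y<-.1)&(abs(x)<.02)
    for a in np.arange(-.15,-.105,.004):
        b=m&(y>=a)&(y<a+.004)
        if b.sum()>2: print(n,a.round(3),b.sum(),'z',np.percentile(P[b,2],[3,97]).round(4),'x',np.percentile(x[b],[3,97]).round(4))
E
python3 nose.py s3
python3 - <<'E'
import sys;sys.path.insert(0,'.')
E
```

```text
t 5.77 q [-0.23  0.01  2.06  2.01  0.9  -0.65] p [0.6262 0.092  0.2288] F [ 1.8  0.4 -3.9] open 0.0
shift [-0.928  0.017 -0.01 ] turn [-0.0003  0.0007 -0.0003]
w1 -0.15 452 z [0.248  0.2613] x [-0.0033  0.0135]
w1 -0.146 441 z [0.2482 0.2613] x [-0.0034  0.0124]
w1 -0.142 421 z [0.2483 0.2613] x [-0.0032  0.0135]
w1 -0.138 425 z [0.2483 0.2613] x [-0.0035  0.0145]
w1 -0.134 422 z [0.2484 0.2613] x [-0.0032  0.0144]
w1 -0.13 321 z [0.2493 0.2598] x [-0.0034  0.0085]
w1 -0.126 294 z [0.2495 0.2597] x [-0.0032  0.0029]
w1 -0.122 187 z [0.2513 0.2578] x [-0.0032  0.0043]
w1 -0.118 92 z [0.2528 0.2558] x [-0.0032  0.0062]
side0 -0.15 11 z [0.2602 0.2625] x [-0.0021  0.0179]
side0 -0.146 27 z [0.2541 0.2622] x [-0.003   0.0195]
side0 -0.142 21 z [0.2514 0.2611] x [-0.0033  0.0182]
side0 -0.138 15 z [0.259  0.2617] x [-0.0015  0.0179]
side0 -0.134 28 z [0.2481 0.2623] x [-0.0014  0.0184]
side0 -0.13 57 z [0.2491 0.2617] x [-0.0029  0.0197]
side0 -0.126 9 z [0.2575 0.2601] x [-0.0017  0.0046]
side0 -0.122 11 z [0.2542 0.259 ] x [-0.0021  0.0047]
side0 -0.118 11 z [0.2534 0.258 ] x [-0.0026  0.0038]
side0 -0.114 4 z [0.2541 0.2568] x [-0.0026  0.004 ]
scene0 -0.15 33 z [0.2591 0.2636] x [-0.0034  0.0182]
scene0 -0.146 32 z [0.2593 0.2633] x [-0.0032  0.0192]
scene0 -0.142 33 z [0.259  0.2631] x [-0.0031  0.0185]
scene0 -0.138 32 z [0.2594 0.263 ] x [-0.0025  0.0188]
scene0 -0.134 32 z [0.2586 0.2635] x [-0.0017  0.0184]
scene0 -0.13 17 z [0.2588 0.2628] x [-0.0032  0.0175]
scene0 -0.126 12 z [0.2541 0.2605] x [-0.0035  0.0038]
scene0 -0.122 16 z [0.2503 0.2609] x [-0.0043  0.0034]
scene0 -0.118 8 z [0.2544 0.2594] x [-0.003  0.004]
scene0 -0.114 7 z [0.2534 0.257 ] x [-0.0032  0.003 ]
s3 2518 apron Z at X=0.015: 0.2649 slope 1.04 Xmin -0.0031 front Z 0.2487 Z1% 0.245
```

```bash
cat >> nose.py <<'E'
    from scipy.optimize import least_squares
    k=np.polyfit(X[a][r],Z[a][r],1); D=np.polyval(k,X)
    f0=np.percentile(X,1)
    b=(X<f0+.005)&(Z<np.median(Z[front])+.0045)
    g=least_squares(lambda q:np.hypot(X[b]-q[0],Z[b]-q[1])-.006,[f0+.006,np.median(Z[front])],loss='soft_l1',f_scale=.0005)
    h=np.polyval(k,g.x[0])
    print('   circle',g.x.round(4),'rms',np.sqrt(np.mean(g.fun**2)).round(5),'apron minus centre',np.round(np.polyval(k,.015)-g.x[1],4))
E
python3 nose.py w1 w2 w3 side0 s2 s3; python3 -c "
from h import *
snap('wrist','w4')"; python3 nose.py w4
```

```text
w1 19246 apron Z at X=0.015: 0.1665 slope 1.11 Xmin -0.0031 front Z 0.1494 Z1% 0.1447
   circle [0.0033 0.1482] rms 0.00073 apron minus centre 0.0183
w2 63285 apron Z at X=0.015: 0.1675 slope 1.1 Xmin -0.0039 front Z 0.1496 Z1% 0.1448
   circle [0.0029 0.1489] rms 0.00071 apron minus centre 0.0186
w3 34660 apron Z at X=0.015: 0.2512 slope 1.07 Xmin -0.0041 front Z 0.2339 Z1% 0.2291
   circle [0.003  0.2332] rms 0.00073 apron minus centre 0.018
side0 2260 apron Z at X=0.015: 0.1669 slope 1.05 Xmin -0.0034 front Z 0.1507 Z1% 0.1474
   circle [0.0025 0.1483] rms 0.00097 apron minus centre 0.0186
s2 2485 apron Z at X=0.015: 0.2517 slope 1.03 Xmin -0.003 front Z 0.235 Z1% 0.2322
   circle [0.0027 0.233 ] rms 0.00083 apron minus centre 0.0187
s3 2518 apron Z at X=0.015: 0.2649 slope 1.04 Xmin -0.0031 front Z 0.2487 Z1% 0.245
   circle [0.0028 0.2464] rms 0.00097 apron minus centre 0.0185
w4 31038 apron Z at X=0.015: 0.265 slope 1.07 Xmin -0.0041 front Z 0.2478 Z1% 0.243
   circle [0.003 0.247] rms 0.00076 apron minus centre 0.018
```

>>> {"method": "jog_arm", "body": {
  "increments": [
    {"tx": 0.015, "ty": 0, "tz": 0, "wx": 0, "wy": 0, "wz": 0, "gripper": 255},
    {"tx": 0.03, "ty": 0, "tz": 0, "wx": 0, "wy": 0, "wz": 0, "gripper": 255},
    {"tx": 0.045, "ty": 0, "tz": 0, "wx": 0, "wy": 0, "wz": 0, "gripper": 255},
    {"tx": 0.06, "ty": 0, "tz": 0, "wx": 0, "wy": 0, "wz": 0, "gripper": 255},
    {"tx": 0.065, "ty": 0, "tz": 0, "wx": 0, "wy": 0, "wz": 0, "gripper": 255}
  ]
}}

```text
t: 6.28
ee_pos: [0.6261, 0.092, 0.2352]
tool_rot: [-1.912, -0.539, -1.907]
contact_force: [1.0, 0.4, -4.7]
opening: 0.0003
grasp_force: 1.8
```

```bash
python3 go.py 0.626 0.09 0.136 0.55
python3 - <<'E'
from h import *
a=snap('side','s4')['pixels'][120:210,220:340,::-1]; snap('wrist','w5')
cv2.imwrite('pics/c3.png',cv2.resize(a,(720,540),interpolation=cv2.INTER_CUBIC))
E
python3 nose.py s4 w5
```

```text
t 6.28 q [-0.23 -0.    2.06  2.    0.89 -0.63] p [0.6261 0.092  0.2352] F [ 1.   0.4 -4.7] open 0.0
shift [-0.992  0.018 -0.01 ] turn [-0.0004  0.0006 -0.0004]
s4 2542 apron Z at X=0.015: 0.2713 slope 1.03 Xmin -0.003 front Z 0.2556 Z1% 0.2516
   circle [0.0028 0.2528] rms 0.00095 apron minus centre 0.0185
w5 29751 apron Z at X=0.015: 0.271 slope 1.07 Xmin -0.0041 front Z 0.2537 Z1% 0.2489
   circle [0.003 0.253] rms 0.00076 apron minus centre 0.018
```

View pics/c3.png

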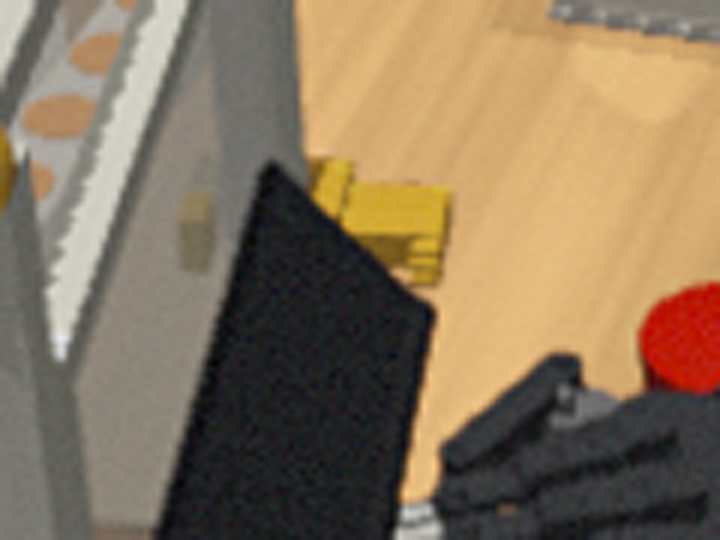

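The nose end is nearly level with the pointer tip, at crop (425,300) against (428,280). The depth data puts it about 1.5 mm low. I'll push slightly more, then lower the hand, back out and check from the front.

>>> {"method": "jog_arm", "body": {
  "increments": [
    {"tx": 0.005, "ty": 0, "tz": 0, "wx": 0, "wy": 0, "wz": 0, "gripper": 255},
    {"tx": 0.01, "ty": 0, "tz": 0, "wx": 0, "wy": 0, "wz": 0, "gripper": 255},
    {"tx": 0.014, "ty": 0, "tz": 0, "wx": 0, "wy": 0, "wz": 0, "gripper": 255},
    {"tx": 0.014, "ty": 0, "tz": 0, "wx": 0, "wy": 0, "wz": 0, "gripper": 255},
    {"tx": 0.014, "ty": 0, "tz": 0, "wx": 0, "wy": 0, "wz": 0, "gripper": 255}
  ]
}}

```text
t: 6.8
ee_pos: [0.6261, 0.092, 0.2364]
tool_rot: [-1.912, -0.539, -1.907]
contact_force: [1.0, 0.6, -3.6]
opening: 0.0002
grasp_force: 1.6
```

>>> {"method": "jog_arm", "body": {
  "increments": [
    {"tx": -0.05, "ty": 0, "tz": 0, "wx": 0, "wy": 0, "wz": 0, "gripper": 255},
    {"tx": -0.12, "ty": 0, "tz": 0, "wx": 0, "wy": 0, "wz": 0, "gripper": 255},
    {"tx": -0.2, "ty": 0, "tz": 0, "wx": 0, "wy": 0, "wz": 0, "gripper": 255},
    {"tx": -0.2, "ty": 0, "tz": 0, "wx": 0, "wy": 0, "wz": 0, "gripper": 255},
    {"tx": -0.2, "ty": 0, "tz": 0, "wx": 0, "wy": 0, "wz": 0, "gripper": 255}
  ]
}}

```text
t: 7.22
ee_pos: [0.626, 0.092, 0.2154]
tool_rot: [-1.913, -0.538, -1.906]
contact_force: [-0.8, -0.9, 0.2]
opening: 0.0
grasp_force: 0.0
```

>>> {"method": "jog_arm", "body": {
  "increments": [
    {"tx": 0, "ty": 0, "tz": -0.25, "wx": 0, "wy": 0, "wz": 0, "gripper": 255},
    {"tx": 0, "ty": 0, "tz": -0.5, "wx": 0, "wy": 0, "wz": 0, "gripper": 255},
    {"tx": 0, "ty": 0, "tz": -0.75, "wx": 0, "wy": 0, "wz": 0, "gripper": 255},
    {"tx": 0, "ty": 0.1, "tz": -0.9, "wx": 0, "wy": 0, "wz": 0, "gripper": 255},
    {"tx": 0, "ty": 0.2, "tz": -0.9, "wx": 0, "wy": 0, "wz": 0, "gripper": 255}
  ]
}}

```text
t: 7.63
ee_pos: [0.5585, 0.0268, 0.2165]
tool_rot: [-1.912, -0.538, -1.908]
contact_force: [1.4, 0.6, -0.4]
opening: 0.0001
grasp_force: 0.0
```

```bash
python3 go.py 0.55 0.02 0.25 0.55
python3 - <<'E'
from h import *
a=snap('wrist','w6')['pixels'][:,:,::-1]; snap('side','s5')
cv2.imwrite('pics/c4.png',a)
E
python3 nose.py s5 w6
```

```text
t 7.63 q [-0.47 -0.11  2.2   1.87  1.1  -0.59] p [0.5585 0.0268 0.2165] F [ 1.4  0.6 -0.4] open 0.0
shift [ 0.334  0.013 -0.109] turn [-0.      0.0006 -0.0004]
s5 2561 apron Z at X=0.015: 0.2724 slope 1.04 Xmin -0.003 front Z 0.2559 Z1% 0.2532
   circle [0.0027 0.2538] rms 0.00088 apron minus centre 0.0187
w6 15957 apron Z at X=0.015: 0.2719 slope 1.08 Xmin -0.0039 front Z 0.2544 Z1% 0.2498
   circle [0.0032 0.2542] rms 0.00072 apron minus centre 0.0178
```

View pics/c4.png

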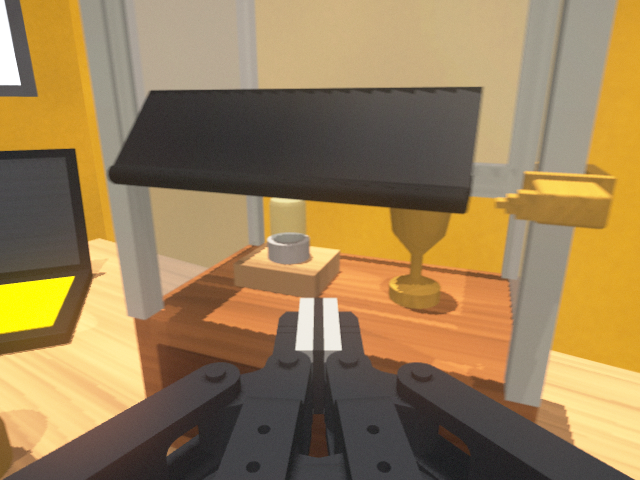

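Run:
```python
from h import *
exec(open('nose.py').read().split('for n in')[0])
s=load('w6');P,ok=cloud(s);c=s['pixels'].reshape(-1,3).astype(int)
x=P[:,0]*.982+P[:,1]*.19-(.604*.982+.093*.19); y=-P[:,0]*.19+P[:,1]*.982-(-.604*.19+.093*.982)
m=ok&(P[:,2]>.235)&(P[:,2]<.28)&(abs(x)<.02)&(c[:,0]>c[:,2]*1.5)
for a in np.arange(-.13,-.105,.003):
    b=m&(y>=a)&(y<a+.003)
    if b.sum()>2: print(a.round(3),b.sum(),np.percentile(P[b,2],[3,97]).round(4))
print(arm.get_obs()['t'])
```

```text
-0.13 261 [0.2494 0.2603]
-0.127 246 [0.2495 0.2602]
-0.124 195 [0.2503 0.26  ]
-0.121 154 [0.2513 0.2583]
-0.118 85 [0.2533 0.2563]
-0.115 22 [0.2535 0.2562]
-0.106 12 [0.251  0.2557]
7.7333
```

>>> {"method": "jog_arm", "body": {
  "increments": [
    {"tx": 0, "ty": 0.3, "tz": -0.2, "wx": 0, "wy": 0, "wz": 0, "gripper": 255},
    {"tx": 0, "ty": 0.6, "tz": -0.4, "wx": 0, "wy": 0, "wz": 0, "gripper": 255},
    {"tx": 0, "ty": 0.6, "tz": -0.5, "wx": 0, "wy": 0, "wz": 0, "gripper": 255},
    {"tx": 0, "ty": 0.6, "tz": -0.5, "wx": 0, "wy": 0, "wz": 0, "gripper": 255},
    {"tx": 0, "ty": 0.6, "tz": -0.5, "wx": 0, "wy": 0, "wz": 0, "gripper": 255}
  ]
}}

```text
t: 8.15
ee_pos: [0.5488, -0.0493, 0.2164]
tool_rot: [-1.912, -0.539, -1.907]
contact_force: [0.4, 0.4, 0.3]
opening: 0.0002
grasp_force: 0.0
```

The tip measures 0.2548 m and the nose about 0.2543 m, so they are level to within 1 mm. The hand is clear.

```bash
python3 -c "
from h import *
print(abs(arm.get_obs()['qvel']).max()); print(arm.job_done())"
```

```text
0.028901662229267103
the job is handed in; nothing more can be done
None
```

I pushed the window up until its nose was level with the brass pointer's tip (within about 1 mm by the wrist camera), took the hand clear and handed the job in at about 8 s.

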